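# Post a sealed sample case into the deposit box

### The job

Post the sealed sample case (the oblong one with the paper seal) into the deposit box: set it down flat on the loading shelf in front of the flap, end-on to the mouth, and let go of it there with the flap still shut; then push it on through the sprung flap until it slides down inside and the flap swings shut behind it. Do not drop the case onto the shelf, and leave everything else on the bench where it stands.

Things in the scene. Friction and masses are not known exactly. Their poses are not given: they have to be found in the camera images.
- case: The sealed sample case: plain rigid plastic box, 90 mm long (x), 48 wide (y), 36 tall (z), 0.1 to 0.25 kg, grey with a white lid and a paper seal running lengthwise over the lid and both ends. It starts lying flat, lid up, on the bench on the deposit box's negative-y side, among other small containers. Origin: centre of its underside. Both ends are alike.
- box: The deposit box, fixed to the bench: white steel, 205 mm deep, 150 wide, 212 tall, clear windows in top and sides, a steel loading shelf standing out in front of its flapped mouth, towards the robot. Origin: on the bench, on the centreline, under the front face of the mouth. x points inward (push direction), z up. Turned at most about 0.25 rad from the world's axes.
- shelf (a point): On the top face of the level loading shelf, on the centreline, 105 mm in front of the mouth: a good place for the middle of the case, its length along x. Axes as the box's. The shelf's top is 140 mm above the bench, 110 mm wide, and runs from 57 mm in front of this point to the mouth. No side walls here, open above.
- mouth (a point): Mid-bottom of the mouth (68 wide, 58 mm high), at shelf level; axes as the box's. Above it a 14 mm lintel up to the box's flat top. Upright cheeks 45 mm tall, 4 thick, 68 mm apart, stand on the shelf from here to 46 mm out, then flare to 90 mm apart 65 mm out; open above. Closed fingers fit in between from above, but not fingers astride the case.
- slide (a point): Point inside on the slick steel slide, on the centreline, 96 mm behind the mouth and 77 mm above the bench. The floor falls at 35 degrees from 6 mm behind the mouth to here, then at 8 degrees to the back wall 109 mm further on. The case slides down by itself once its middle is 15 to 20 mm past the mouth. Axes as the box's.
- flap (a joint): The steel flap closing the mouth, hinged along the top edge of the mouth 58 mm above the shelf, 55 mm long down from the hinge. 0 = shut (hanging down), grows as it swings inward about the hinge, up to 1.5 rad; it does not open outward. A light spring and its weight close it (about 0.3 N at its lower edge when shut, 1 N wide open).
- jar: Bystander: low round plastic jar with a screw lid, 62 mm in diameter, 44 mm tall; stands near the case. Origin: centre of its underside.
- cuvette_box: Bystander: low square grey plastic box with a white lid and no paper seal, 54 by 54 mm, 30 mm tall; stands near the case. Origin: centre of its underside.
- flask_big: Bystander: empty conical glass flask, 82 mm across the base, 140 mm tall, at the back right. Origin: centre of its underside.
- flask_small: Bystander: empty conical glass flask, 64 mm across the base, 105 mm tall, on the right. Origin: centre of its underside.
- beaker: Bystander: glass beaker 72 mm across, 95 mm tall, holding brushes that reach up to about 210 mm, on the left. Origin: centre of its underside.
- reagent: Bystander: small amber glass jar, 44 mm across, 75 mm tall, on the left. Origin: centre of its underside.
Things that resemble listed ones, but are neither listed nor needed, are in the scene too. Leave any blue or yellow look-alike of the case alone.

How it is judged:
On the way:
1. the case lies still and flat on the loading shelf in front of the shut flap, end-on to the mouth, released (x of case in the frame of box between -0.15 and -0.04 m and y of case in the frame of box between -0.03 and 0.03 m and z of case in the frame of box between 0.134 and 0.146 m and angle between case's own z axis and vertical below 0.1 rad and angle between the x axis of case and the x axis of box, either way round below 0.3 rad and linear speed of case below 0.02 m/s and contact force between the fingers and case below 0.05 N and value of joint flap below 0.06 rad), for 0.2 s.
At the end, for the whole second after the job is handed in: The case lies at rest wholly inside the deposit box, below the shelf's level (its origin 60 to 210 mm behind the flap and 50 to 135 mm above the bench), the flap is shut again (under 0.06 rad), and every bystander is within 20 mm of where it stood (x of case in the frame of box between 0.06 and 0.21 m and y of case in the frame of box between -0.065 and 0.065 m and z of case in the frame of box between 0.05 and 0.135 m and linear speed of case below 0.02 m/s and value of joint flap below 0.06 rad and distance of each of jar, cuvette_box, flask_big, flask_small, beaker, reagent from where it was at the start of the episode below 0.02 m); the robot touches nothing.
It fails at once if a bystander is shoved more than 20 mm or knocked over (distance of any of jar, cuvette_box, flask_big, flask_small, beaker, reagent from where it was at the start of the episode above 0.02 m or angle between any of jar, cuvette_box, flask_big, flask_small, beaker, reagent's own z axis and vertical above 0.5 rad).
It fails at once if the case is let fall from more than about 20 mm above the shelf (height (world z) of case above 0.16 m and contact force between case and anything else below 0.02 N).
It also fails if it takes over 48 s, if anything falls off the work surface, if the arm or the gripper's body presses on something with over 40 N, if the wrist force passes 120 N, or if a joint passes its speed limit or range.

### The arm

A 6-joint arm with a two-finger parallel gripper is mounted at the origin on the work surface. World frame = base frame: x ahead of the robot, y to its left, z up, the work surface at z = 0. Lengths are in m, angles in rad, forces in N, time in s.
With the tool pointing down it reaches from about 0.275 to 1 m from the base axis. Payload 8.4 kg.
Tool frame: the origin (TCP) lies midway between the tips of the shut fingers; the grasp point (between the pads) lies behind it (ctrl.hold_point_z is the z of the grasp point in the tool frame, in m); z points along the fingers, y is the direction in which the jaws open and shut (so a half turn about z gives the same grasp; the last joint's range is limited). The gripper opens to 85 mm and grips with 20 to 120 N. Pads are 22 mm wide; open, the fingers measure 114 mm over their backs; the gripper's body (76 mm by 85 mm) begins 54 mm behind the grasp point. The pads swing forward as they close: fully open they stand 13 mm farther back than shut.
Start: joints at [1.257, 0.353, 1.633, -0, 1.155, -0.002], TCP at [0.192, 0.595, 0.231] pointing down, gripper open.
Joint ranges: [-2.63, 2.63], [-0.92, 2.1], [0.06, 2.66], [-1.3, 4.44], [0, 2.69], [-3.02, 3.02]. Speed limits (rad/s): [2.22, 2.22, 2.79, 3.14, 3.14, 3.14].

### API

Orientations are given as a 3x3 rotation matrix whose columns are the frame's x, y, z axes.
In Python, from station import ctrl, cams gives the robot as it stands.
- The arm moves only by the tool move_arm, never from a script. Its argument "motion" is a list of rows, each an object with "dp": the shift along the world's x, y, z scaled (see below), a list of three; "turn": the turn, a rotation vector about the world's x, y, z scaled (see below), a list of three. In form: [{"dp": [dx, dy, dz], "turn": [wx, wy, wz]}, ...]. A call has 1 to 10 rows; each row shifts and turns the commanded pose from where the row before left it; what a row does not reach is not made up. The controller multiplies each number of a shift by 0.04 m and each number of a turn by 5 degrees. A row lasts 1/12 s, in which the tool goes at most 41.7 mm and 7.16 degrees, less where a joint would pass 70% of its speed; a pose out of reach is approached as far as the arm can. A call with a number of a shift or a turn outside -1 to 1 is refused whole. A call with a gripper value outside its range is refused whole. "hand" is the opening, from -1 (shut) to 1 (fully open), so that 0 is half open, set as the call begins (left out, the last holds). The fingers move at their own pace and stop on an object; "grip_force" is the grip in N (left out, the last holds). Time passes only in rows, so rows that do not move let the fingers close. It gives the time, the measured TCP pose, the force and the opening at its end, in the units of the state.
- ctrl.sense(): the state, without advancing time (a new reading comes with each control period).
- cams.capture(name): name is "scene" or "top" or "wrist"; returns a dict with "image" (480x640x3 uint8, red, green, blue), "fx", "fy", "cx", "cy" (pixels), "distortion" ([k1, k2, p1, p2, k3] as OpenCV has them; the pictures are not rectified), "extrinsics" (4x4, takes a point from camera to world coordinates). Camera axes: x right, y down, z forward; pixel columns grow to the right and rows downward; lengths in m; the calibration is good to about 2 mm. A picture is of the moment at which its call begins. There is no depth.
- ctrl.sign_off(): hands the job in, once; it reports no verdict.
The state is a dict: "time_s": time; "joint_positions": joint angles; "joint_velocities": joint speeds; "effort": joint torques, N m; "tcp_pos": TCP position; "tcp_rot": TCP orientation; "contact_force": force on the tool from outside, world axes, zero at the start; "wrist_torque": the same for the moment, N m; "grip_width": opening from 0.0 (shut) to 1.0 (fully open).
Only numpy, scipy, OpenCV 4.12 (cv2) and the standard library are available. Lean on these libraries where they do the work, as an engineer would, in place of code of your own. Each camera call takes 0.05 s, during which the arm holds its last target.

## Working session

There is one attempt and no reset: what is moved stays moved. The work goes in short steps, Python scripts to look and compute and a tool call to move; the robot and the scene stay as the last step left them, time stands still between calls to the robot, and variables do not carry over. Pictures are saved under pics/ and viewed, and the job is handed in when it is done.

Besides the shell and the picture viewer there is one more tool, called after ">>>" as name([rows], argument=value, ...), one row to a line, values as JSON. move_arm: Moves the arm, as the interface text tells. Shifts and turns lie within -1 to 1; 1 stands for 0.04 m of shift or 5 degrees of turn. Its arguments: {"type":"object","properties":{"motion":{"type":"array","items":{"type":"object","properties":{"dp":{"type":"array","items":{"type":"number","minimum":-1,"maximum":1}},"turn":{"type":"array","items":{"type":"number","minimum":-1,"maximum":1}}}}},"hand":{"type":"number"},"grip_force":{"type":"number"}},"required":["motion"]}

```bash
ls; mkdir -p pics
python3 - <<'E'
from station import ctrl,cams
import cv2
s=ctrl.sense(); print(s['time_s'],s['tcp_pos'],s['tcp_rot'],ctrl.hold_point_z,s['contact_force'])
for n in ['scene','top','wrist']:
    c=cams.capture(n); cv2.imwrite(f'pics/{n}0.png',c['image'][:,:,::-1]); print(n,c['fx'],c['fy'],c['cx'],c['cy'],c['distortion']);print(c['extrinsics'])
E
```

```text
pics
0.0 [0.19158586 0.59440662 0.2305619 ] [[-9.51786618e-01  3.06760560e-01 -4.39260064e-04]
 [ 3.06760875e-01  9.51785655e-01 -1.35384622e-03]
 [ 2.77480295e-06 -1.42332052e-03 -9.99998987e-01]] -0.0187 [-0.19145239 -0.03802646 -0.19727221]
scene 592.9000615059032 592.9000615059032 314.3388579987543 245.26058024937873 [-0.06833411  0.          0.          0.          0.        ]
[[-0.29574603  0.52185245 -0.80012768  1.71585022]
 [ 0.95520666  0.15216983 -0.25381996  0.36144021]
 [-0.01070127 -0.83935354 -0.54348056  0.95303138]
 [ 0.          0.          0.          1.        ]]
top 527.8172953089613 527.8172953089613 311.24555305131696 242.49949962563838 [-0.10915026  0.          0.          0.          0.        ]
[[ 0.02751688 -0.99367539  0.10886707  0.37023571]
 [-0.99961589 -0.02699331  0.00628037 -0.01204418]
 [-0.00330197 -0.10899807 -0.99403648  1.54632517]
 [ 0.          0.          0.          1.        ]]
wrist 367.1581271600064 367.1581271600064 321.93742750839044 239.9171633969202 [-0.07296568  0.          0.          0.          0.        ]
[[ 3.06501078e-01  9.18316570e-01  2.50503026e-01  1.28016773e-01]
 [ 9.51870072e-01 -2.95510200e-01 -8.13454829e-02  6.15725565e-01]
 [-6.74705622e-04  2.63378811e-01 -9.64692255e-01  3.73694311e-01]
 [ 0.00000000e+00  0.00000000e+00  0.00000000e+00  1.00000000e+00]]
```

View pics/scene0.png

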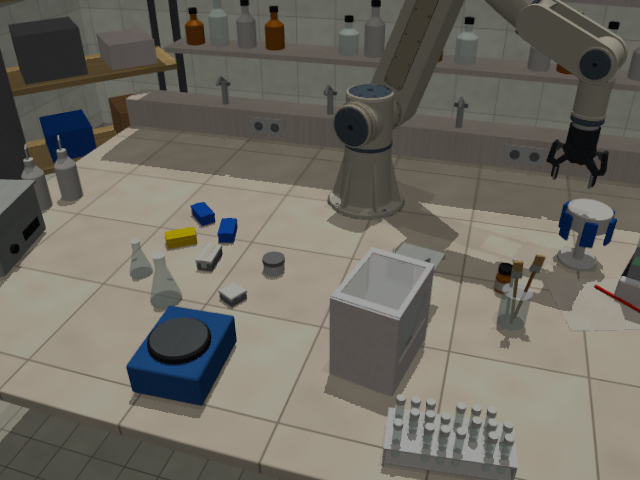

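View pics/top0.png

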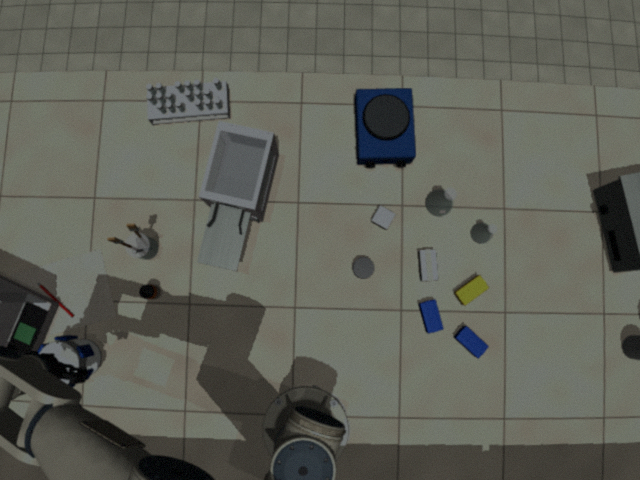

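Could be taken for the case in the top view: the white oblong at (428,264), the square white-lidded box at (382,216), the blue ones at (430,316) and (471,341), and the yellow one at (471,290). By the description I choose the white oblong at (428,264), and I'll check it in a close crop.

```bash
cat > h.py <<'E'
import numpy as np,cv2
def ray(c,uv):
    K=np.array([[c['fx'],0,c['cx']],[0,c['fy'],c['cy']],[0,0,1]])
    p=cv2.undistortPoints(np.array(uv,float).reshape(-1,1,2),K,np.array(c['distortion']))[:,0]
    E=np.array(c['extrinsics']); d=np.c_[p,np.ones(len(p))]@E[:3,:3].T
    return E[:3,3],d
def plane(c,uv,z):
    o,d=ray(c,uv); t=(z-o[2])/d[:,2]; return o+d*t[:,None]
def proj(c,P):
    K=np.array([[c['fx'],0,c['cx']],[0,c['fy'],c['cy']],[0,0,1]])
    E=np.linalg.inv(np.array(c['extrinsics']))
    return cv2.projectPoints(np.array(P,float),cv2.Rodrigues(E[:3,:3])[0],E[:3,3],K,np.array(c['distortion']))[0][:,0]
E
python3 - <<'E'
from station import cams
from h import *
t=cams.capture('top');s=cams.capture('scene')
a=cv2.resize(t['image'][180:340,340:500],(400,400),interpolation=cv2.INTER_CUBIC)
b=cv2.resize(s['image'][200:300,160:260],(400,400),interpolation=cv2.INTER_CUBIC)
cv2.imwrite('pics/crop1.png',np.hstack([a,b])[:,:,::-1])
d=cv2.resize(t['image'][110:290,180:300],(400,600),interpolation=cv2.INTER_CUBIC)
cv2.imwrite('pics/crop2.png',np.clip(d[:,:,::-1]*1.3,0,255))
hsv=cv2.cvtColor(t['image'],cv2.COLOR_RGB2HSV)
sub=hsv[240:290,405:450]; print(sub[24,15:32].tolist()); print(sub[24,:8].tolist())
E
```

```text
[[90, 9, 56], [110, 7, 107], [90, 17, 120], [105, 16, 124], [97, 19, 118], [90, 11, 115], [54, 11, 113], [48, 11, 114], [43, 19, 120], [42, 22, 117], [45, 18, 116], [55, 13, 117], [84, 10, 122], [90, 11, 117], [101, 17, 123], [109, 17, 123], [98, 9, 116]]
[[28, 27, 114], [27, 20, 117], [35, 24, 115], [30, 23, 112], [27, 25, 114], [33, 27, 113], [28, 26, 116], [37, 29, 113]][ WARN:0@3.658] global loadsave.cpp:1063 imwrite_ Unsupported depth image for selected encoder is fallbacked to CV_8U.
```

View pics/crop1.png

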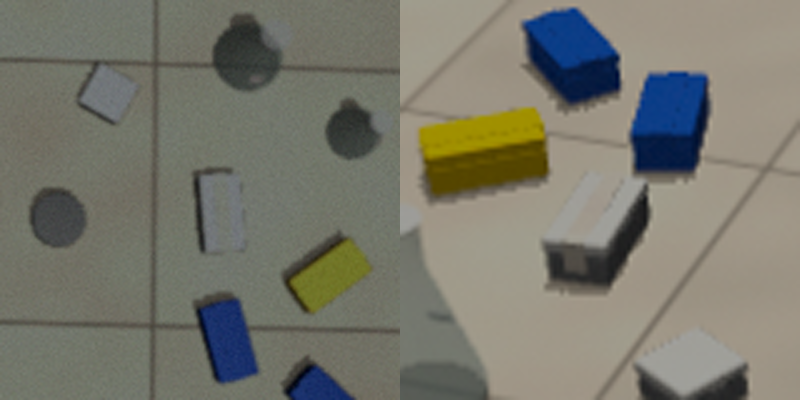

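View pics/crop2.png

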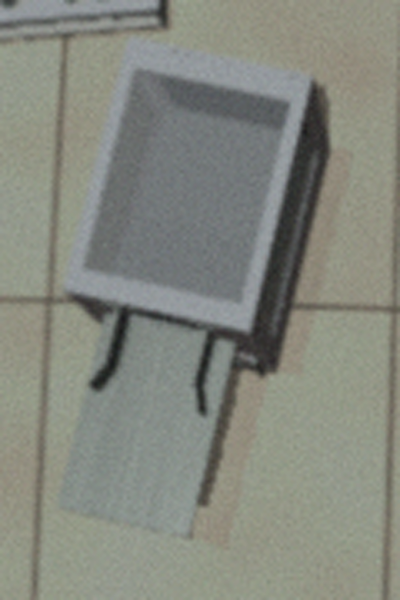

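The crop shows the paper seal over the lid and end of the oblong at top (428,264); the square box has none. The shelf's front edge is at about top (198,262)-(237,271), and the box-top corners are clear too.

Run:
```python
from station import cams
from h import *
t=cams.capture('top')
cr=lambda p:[(180+x*.3-.35,110+y*.3-.35) for x,y in p]
T=plane(t,cr([(133,40),(313,80),(252,332),(70,292)]),.212)[:,:2]
print('top',T.round(4)); print('sizes',[np.linalg.norm(T[i]-T[(i+1)%4]).round(4) for i in range(4)])
x=(T[0]+T[1]-T[2]-T[3]); print('yaw',np.arctan2(x[1],x[0]), 'front mid',(T[2]+T[3])/2)
y=T[3]-T[2]+T[0]-T[1]; print('yaw y',np.arctan2(-y[0],y[1]))
S=plane(t,cr([(60,508),(190,538)]),.14)[:,:2]; print('shelf front',S,np.linalg.norm(S[0]-S[1]))
# case lid
im=cv2.GaussianBlur(t['image'],(3,3),0); lab=cv2.cvtColor(im,cv2.COLOR_RGB2LAB).astype(int)
big=cv2.resize(im[230:300,395:465],(560,560),interpolation=cv2.INTER_CUBIC)
L=cv2.cvtColor(big,cv2.COLOR_RGB2LAB)
print('bg',L[20:60,20:60].reshape(-1,3).mean(0),'lid',L[272,264],L[272,215],L[272,310])
cv2.imwrite('pics/case8.png',np.clip(big[:,:,::-1]*1.5,0,255).astype('uint8'))
m=((L[:,:,2]<134)&(L[:,:,0]>95)).astype('uint8')*255
m=cv2.morphologyEx(m,cv2.MORPH_CLOSE,np.ones((25,25)));m=cv2.morphologyEx(m,cv2.MORPH_OPEN,np.ones((25,25)))
cv2.imwrite('pics/mask8.png',m)
for name in ['jar']: pass
def pl(uv,z): return plane(t,uv,z)[:,:2].round(3)
print('jar',pl([(363,267)],.044),'cuv',pl([(382,216)],.03),'blue',pl([(430,316)],.036),'yel',pl([(471,290)],.036),'beaker top-ish',pl([(143,243)],.05),'reag',pl([(149,291)],.075), 'fl',pl([(438,200),(480,231)],.03))
cs,_=cv2.findContours(m,cv2.RETR_EXTERNAL,cv2.CHAIN_APPROX_NONE)
for c in sorted(cs,key=cv2.contourArea)[-2:]:
    p=c[:,0]/8.+[395-.44,230-.44]
    P=plane(t,p,.036)[:,:2].astype('float32'); r=cv2.minAreaRect(P); print(r, cv2.contourArea(c)/64)
```

```text
top [[0.83   0.2467]
 [0.8001 0.1029]
 [0.5983 0.1424]
 [0.6262 0.2853]]
sizes [np.float64(0.1469), np.float64(0.2057), np.float64(0.1456), np.float64(0.2075)]
yaw -0.19008347778383705 front mid [0.61222794 0.2138347 ]
yaw y -0.19903013723280868
shelf front [[0.46317422 0.30034239]
 [0.44211311 0.19401442]] 0.10839376084762842
bg [115.84625  125.2925   134.659375] lid [121 126 131] [112 128 125] [128 127 126]
jar [[ 0.469 -0.152]] cuv [[ 0.619 -0.206]] blue [[ 0.334 -0.347]] yel [[ 0.411 -0.466]] beaker top-ish [[0.519 0.483]] reag [[0.382 0.449]] fl [[ 0.672 -0.371]
 [ 0.584 -0.495]]
((0.5647848844528198, -0.27799859642982483), (0.03255268558859825, 0.028039971366524696), 0.48861151933670044) 91.3125
((0.4831354320049286, -0.37621790170669556), (0.1284031867980957, 0.2210170477628708), 82.88618469238281) 2178.46875
```

View pics/case8.png

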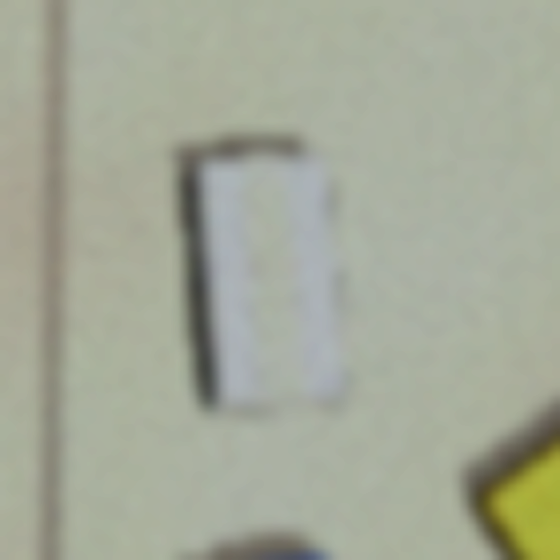

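View pics/mask8.png

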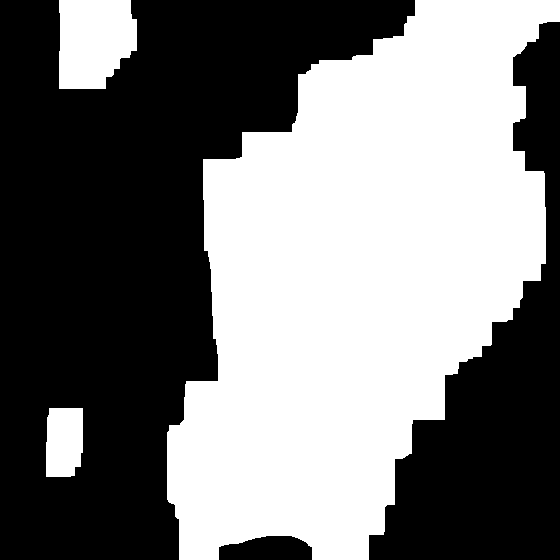

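The hue mask bled into the bench, so I'll take the lid corners from the 8x crop: (202,160), (326,152), (344,404), (218,410). I'll cross-check them in the scene view.

Run:
```python
from station import cams,ctrl
from h import *
t=cams.capture('top');s=cams.capture('scene')
p=np.array([(202,160),(326,152),(344,404),(218,410)])/8.+[395-.44,230-.44]
P=plane(t,p,.036)[:,:2]; print(P.round(4),[np.linalg.norm(P[i]-P[(i+1)%4]).round(4) for i in range(4)])
x=P[0]+P[1]-P[2]-P[3]; yaw=np.arctan2(x[1],x[0]); c=P.mean(0); print('c',c,'yaw',yaw)
im=s['image'].copy()
def draw(im,cam,c,yaw,hx,hy,z,col):
    R=np.array([[np.cos(yaw),-np.sin(yaw)],[np.sin(yaw),np.cos(yaw)]])
    q=[np.r_[c+R@np.array([a*hx,b*hy]),z] for a,b in [(1,1),(1,-1),(-1,-1),(-1,1)]]
    cv2.polylines(im,[np.round(proj(cam,q)*8).astype(int)],True,col,1,cv2.LINE_AA,3)
I=[]
for cam in (s,t):
    im=cam['image'].copy()
    draw(im,cam,c,yaw,.045,.024,.036,(255,0,0))
    y=-.197; u=np.array([np.cos(y),np.sin(y)]); sh=np.array([.509,.2355])
    draw(im,cam,sh+u*.024,y,.081,.055,.14,(255,0,0)); draw(im,cam,sh+u*(.105+.1025),y,.1025,.075,.212,(0,255,0))
    I.append(im)
a=cv2.resize(I[0][220:400,200:460],(780,540)); cv2.imwrite('pics/chk_s.png',a[:,:,::-1])
b=cv2.resize(I[1][110:300,180:450],(780,549)); cv2.imwrite('pics/chk_t.png',b[:,:,::-1])
r=ctrl.sense()['tcp_rot']; print('tool -x yaw',np.arctan2(-r[1,0],-r[0,0]))
```

```text
[[ 0.5237 -0.3163]
 [ 0.5278 -0.3615]
 [ 0.437  -0.3684]
 [ 0.4337 -0.3227]] [np.float64(0.0454), np.float64(0.0911), np.float64(0.0458), np.float64(0.0902)]
c [ 0.48052776 -0.34218632] yaw 0.07353096695711606
tool -x yaw -0.31177286081100153
```

View pics/chk_s.png

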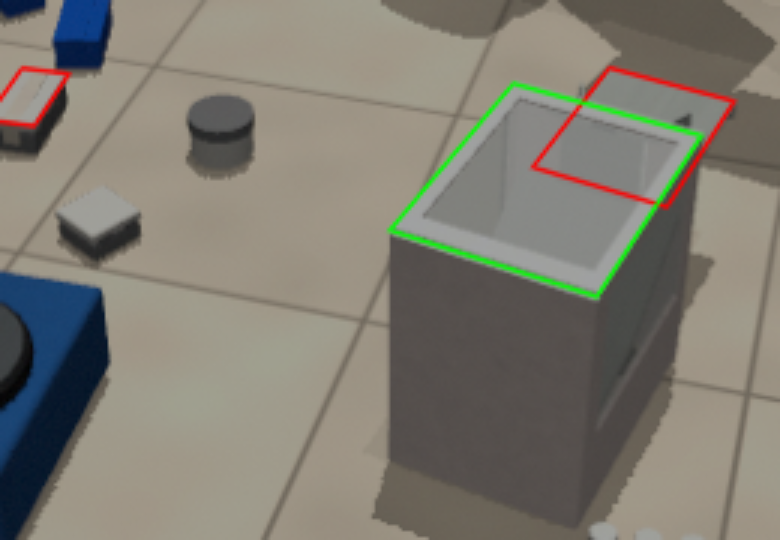

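View pics/chk_t.png

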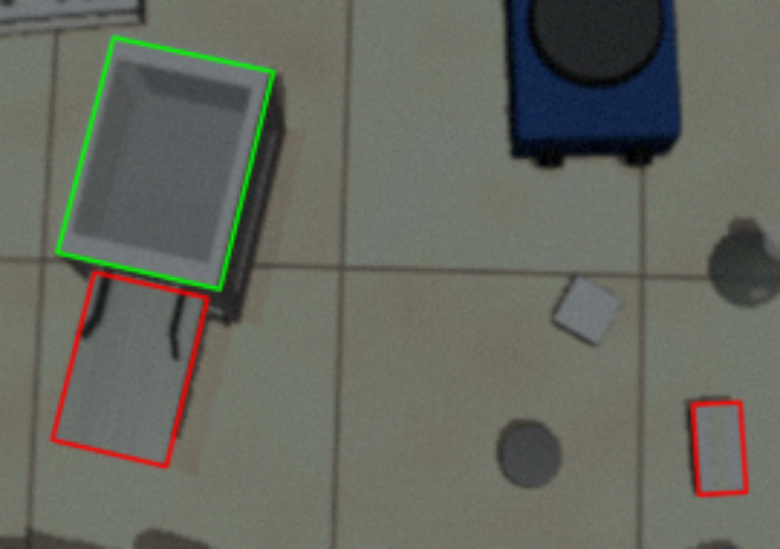

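Both overlays match in both views: case at (0.4805, -0.342) with yaw 0.074, shelf point at (0.509, 0.2355) with box yaw -0.197. Moving towards the case now.

>>> move_arm([
  {"dp":[0.28,-0.8,0.2],"turn":[0,0,0.2]},
  {"dp":[0.28,-0.8,0.2],"turn":[0,0,0.2]},
  {"dp":[0.28,-0.8,0],"turn":[0,0,0.2]},
  {"dp":[0.28,-0.8,0],"turn":[0,0,0.2]},
  {"dp":[0.28,-0.8,0],"turn":[0,0,0.2]},
  {"dp":[0.28,-0.8,0],"turn":[0,0,0.2]},
  {"dp":[0.28,-0.8,0],"turn":[0,0,0.2]},
  {"dp":[0.28,-0.8,0],"turn":[0,0,0.2]},
  {"dp":[0.28,-0.8,0],"turn":[0,0,0.2]},
  {"dp":[0.28,-0.8,0],"turn":[0,0,0.2]},
], hand=1, grip_force=30)

```text
time_s: 1.23
tcp_pos: [0.3039, 0.2734, 0.2474]
tcp_rot: [[-0.991, 0.136, 0.0], [0.136, 0.991, 0.0], [-0.0, 0.0, -1.0]]
contact_force: [1.4, 0.3, -0.1]
grip_width: 1.002
```

>>> move_arm([
  {"dp":[0.28,-0.8,0],"turn":[0,0,0.2]},
  {"dp":[0.28,-0.8,0],"turn":[0,0,0.2]},
  {"dp":[0.28,-0.8,0],"turn":[0,0,0.2]},
  {"dp":[0.28,-0.8,0],"turn":[0,0,0.2]},
  {"dp":[0.28,-0.8,0],"turn":[0,0,0.2]},
  {"dp":[0.28,-0.8,0],"turn":[0,0,0.2]},
  {"dp":[0.28,-0.8,0],"turn":[0,0,0.2]},
  {"dp":[0.28,-0.8,0],"turn":[0,0,0.2]},
  {"dp":[0.28,-0.8,0],"turn":[0,0,0.2]},
  {"dp":[0.28,-0.8,0],"turn":[0,0,0.2]},
])

```text
time_s: 2.07
tcp_pos: [0.416, -0.047, 0.2476]
tcp_rot: [[-0.999, -0.038, 0.001], [-0.038, 0.999, -0.0], [-0.001, -0.0, -1.0]]
contact_force: [1.7, -0.1, -0.1]
grip_width: 0.995
```

>>> move_arm([
  {"dp":[0.16,-0.74,-0.2],"turn":[0,0,0.04]},
  {"dp":[0.16,-0.74,-0.2],"turn":[0,0,0.04]},
  {"dp":[0.16,-0.74,-0.2],"turn":[0,0,0.04]},
  {"dp":[0.16,-0.74,-0.2],"turn":[0,0,0.04]},
  {"dp":[0.16,-0.74,-0.2],"turn":[0,0,0.04]},
  {"dp":[0.16,-0.74,-0.4],"turn":[0,0,0.04]},
  {"dp":[0.16,-0.74,-0.4],"turn":[0,0,0.04]},
  {"dp":[0.16,-0.74,-0.4],"turn":[0,0,0.04]},
  {"dp":[0.16,-0.74,-0.4],"turn":[0,0,0.04]},
  {"dp":[0.16,-0.74,-0.4],"turn":[0,0,0.04]},
])

```text
time_s: 2.9
tcp_pos: [0.4799, -0.3428, 0.1265]
tcp_rot: [[-0.997, -0.072, 0.0], [-0.072, 0.997, -0.0], [-0.0, -0.0, -1.0]]
contact_force: [1.6, 0.1, 0.5]
grip_width: 1.001
```

Run:
```python
from station import cams,ctrl
from h import *
w=cams.capture('wrist'); im=w['image'].copy()
s=ctrl.sense(); print(s['tcp_pos'],np.arctan2(-s['tcp_rot'][1,0],-s['tcp_rot'][0,0]),s['grip_width'])
y=.0735;c=np.array([.4805,-.342]);R=np.array([[np.cos(y),-np.sin(y)],[np.sin(y),np.cos(y)]])
q=[np.r_[c+R@np.array([a*.045,b*.024]),.036] for a,b in [(1,1),(1,-1),(-1,-1),(-1,1)]]
cv2.polylines(im,[np.round(proj(w,q)*8).astype(int)],True,(255,0,0),1,cv2.LINE_AA,3)
cv2.imwrite('pics/w1.png',im[:,:,::-1])
```

```text
[ 0.48029643 -0.34682052  0.12376551] 0.07183789863936321 1.0041142095625493
```

View pics/w1.png

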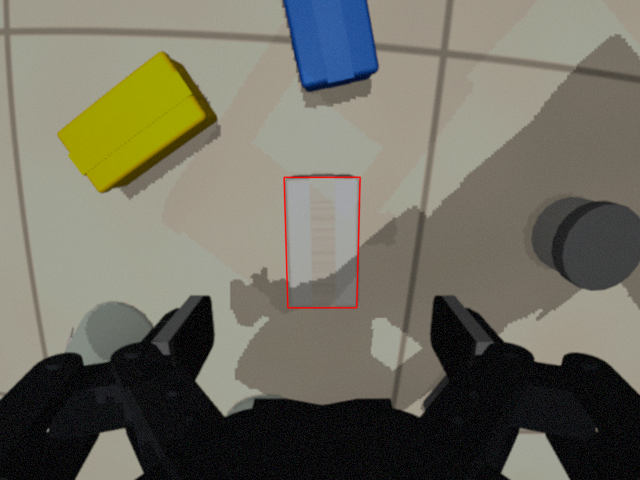

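The wrist view shows the sealed case at (322,242), with the predicted outline on it and the fingers clear of everything. Correcting +5 mm in y and descending.

>>> move_arm([
  {"dp":[0,0.12,-0.3]},
  {"dp":[0,0,-0.5]},
  {"dp":[0,0,-0.5]},
  {"dp":[0,0,-0.5]},
  {"dp":[0,0,-0.4]},
  {"dp":[0,0,-0.4]},
  {"dp":[0,0,-0.3]},
  {"dp":[0,0,-0.08]},
  {"dp":[0,0,0]},
  {"dp":[0,0,0]},
])

```text
schema error: expected keys dp, turn
```

>>> move_arm([
  {"dp":[0,0,0]},
  {"dp":[0,0,0]},
  {"dp":[0,0,0]},
  {"dp":[0,0,0]},
  {"dp":[0,0,0]},
  {"dp":[0,0,0]},
  {"dp":[0,0,0]},
  {"dp":[0,0,0]},
  {"dp":[0,0,0]},
  {"dp":[0,0,0]},
], hand=-1, grip_force=35)

```text
schema error: expected keys dp, turn
```

Both calls were refused because every row needs "turn", so nothing moved. Sending them again.

>>> move_arm([
  {"dp":[0,0.12,-0.3],"turn":[0,0,0]},
  {"dp":[0,0,-0.5],"turn":[0,0,0]},
  {"dp":[0,0,-0.5],"turn":[0,0,0]},
  {"dp":[0,0,-0.5],"turn":[0,0,0]},
  {"dp":[0,0,-0.4],"turn":[0,0,0]},
  {"dp":[0,0,-0.4],"turn":[0,0,0]},
  {"dp":[0,0,-0.3],"turn":[0,0,0]},
  {"dp":[0,0,-0.08],"turn":[0,0,0]},
  {"dp":[0,0,0],"turn":[0,0,0]},
  {"dp":[0,0,0],"turn":[0,0,0]},
])

```text
time_s: 3.78
tcp_pos: [0.48, -0.3365, 0.0085]
tcp_rot: [[-0.997, -0.072, 0.0], [-0.072, 0.997, -0.0], [-0.0, -0.0, -1.0]]
contact_force: [0.9, 0.2, 0.0]
grip_width: 0.998
```

>>> move_arm([
  {"dp":[0,-0.13,-0.1],"turn":[0,0,0]},
  {"dp":[0,0,0],"turn":[0,0,0]},
  {"dp":[0,0,0],"turn":[0,0,0]},
  {"dp":[0,0,0],"turn":[0,0,0]},
])

```text
time_s: 4.12
tcp_pos: [0.4799, -0.3418, 0.0045]
tcp_rot: [[-0.997, -0.072, 0.001], [-0.072, 0.997, -0.0], [-0.001, -0.0, -1.0]]
contact_force: [-0.0, -0.5, 1.4]
grip_width: 1.001
```

>>> move_arm([
  {"dp":[0,0,0],"turn":[0,0,0]},
  {"dp":[0,0,0],"turn":[0,0,0]},
  {"dp":[0,0,0],"turn":[0,0,0]},
  {"dp":[0,0,0],"turn":[0,0,0]},
  {"dp":[0,0,0],"turn":[0,0,0]},
  {"dp":[0,0,0],"turn":[0,0,0]},
  {"dp":[0,0,0],"turn":[0,0,0]},
  {"dp":[0,0,0],"turn":[0,0,0]},
], hand=-1, grip_force=35)

```text
time_s: 4.78
tcp_pos: [0.4799, -0.3416, 0.0044]
tcp_rot: [[-0.997, -0.072, 0.0], [-0.072, 0.997, -0.0], [-0.0, -0.0, -1.0]]
contact_force: [-1.4, 0.8, 4.8]
grip_width: 0.56
```

Run:
```python
from station import cams,ctrl
import cv2
w=cams.capture('wrist'); s=ctrl.sense(); print(s['tcp_pos'],s['grip_width'],s['contact_force'])
cv2.imwrite('pics/w2.png',w['image'][:,:,::-1])
```

```text
[ 0.4798666  -0.34156901  0.00438059] 0.5569108966687606 [-0.00771126  0.36005243  5.27502357]
```

View pics/w2.png

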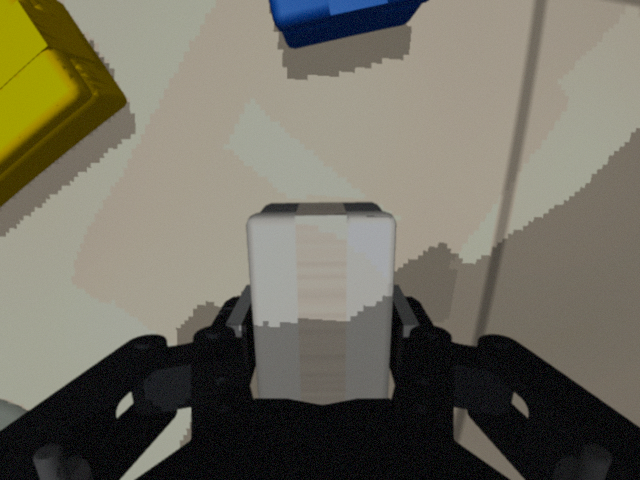

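The case is gripped squarely: opening 47.6 mm, lid centred between the fingers around (322,300). Lifting.

>>> move_arm([
  {"dp":[0,0,0.2],"turn":[0,0,0]},
  {"dp":[0,0,0.4],"turn":[0,0,0]},
  {"dp":[0,0,0.5],"turn":[0,0,0]},
  {"dp":[0,0,0.6],"turn":[0,0,0]},
  {"dp":[0,0,0.6],"turn":[0,0,0]},
  {"dp":[0,0,0.6],"turn":[0,0,0]},
  {"dp":[0,0,0.6],"turn":[0,0,0]},
  {"dp":[0,0,0.6],"turn":[0,0,0]},
  {"dp":[0,0,0.6],"turn":[0,0,0]},
  {"dp":[0,0,0.3],"turn":[0,0,0]},
])

```text
time_s: 5.67
tcp_pos: [0.4804, -0.342, 0.2071]
tcp_rot: [[-0.997, -0.072, 0.003], [-0.072, 0.997, -0.002], [-0.002, -0.002, -1.0]]
contact_force: [0.4, -0.6, -1.4]
grip_width: 0.551
```

>>> move_arm([
  {"dp":[0,0.3,0],"turn":[0,0,-0.1]},
  {"dp":[0,0.6,0],"turn":[0,0,-0.2]},
  {"dp":[0,0.8,0],"turn":[0,0,-0.2]},
  {"dp":[0,0.8,0],"turn":[0,0,-0.2]},
  {"dp":[0,0.8,0],"turn":[0,0,-0.2]},
  {"dp":[0,0.8,0],"turn":[0,0,-0.2]},
  {"dp":[0,0.8,0],"turn":[0,0,-0.2]},
  {"dp":[0,0.8,0],"turn":[0,0,-0.2]},
  {"dp":[0,0.8,0],"turn":[0,0,-0.2]},
  {"dp":[0,0.8,0],"turn":[0,0,-0.2]},
])

```text
time_s: 6.5
tcp_pos: [0.4789, -0.048, 0.2037]
tcp_rot: [[-0.996, 0.095, -0.001], [0.095, 0.996, 0.0], [0.001, 0.0, -1.0]]
contact_force: [0.6, -0.1, -2.0]
grip_width: 0.56
```

>>> move_arm([
  {"dp":[0,0.8,0],"turn":[0,0,-0.2]},
  {"dp":[0,0.8,0],"turn":[0,0,-0.2]},
  {"dp":[0,0.8,0],"turn":[0,0,-0.2]},
  {"dp":[0,0.8,0],"turn":[0,0,-0.2]},
  {"dp":[0.1,0.8,0],"turn":[0,0,-0.2]},
  {"dp":[0.1,0.8,0],"turn":[0,0,-0.2]},
  {"dp":[0.1,0.8,0],"turn":[0,0,0]},
  {"dp":[0.1,0.6,0],"turn":[0,0,0]},
  {"dp":[0.1,0.4,0],"turn":[0,0,0]},
  {"dp":[0,0,0],"turn":[0,0,0]},
])

```text
time_s: 7.33
tcp_pos: [0.5002, 0.2171, 0.2037]
tcp_rot: [[-0.981, 0.195, 0.0], [0.195, 0.981, 0.001], [-0.0, 0.001, -1.0]]
contact_force: [0.6, -0.0, -1.8]
grip_width: 0.555
```

Run:
```python
from station import cams,ctrl
from h import *
w=cams.capture('wrist');t=cams.capture('top'); s=ctrl.sense(); print(s['tcp_pos'],np.arctan2(-s['tcp_rot'][1,0],-s['tcp_rot'][0,0]),s['grip_width'],s['contact_force'])
cv2.imwrite('pics/w3.png',w['image'][:,:,::-1]); cv2.imwrite('pics/t3.png',t['image'][:,:,::-1])
```

```text
[0.49932985 0.21426211 0.2035112 ] -0.19718027437315125 0.5555288586939545 [-0.64336341  0.1531326  -1.95324784]
```

View pics/w3.png

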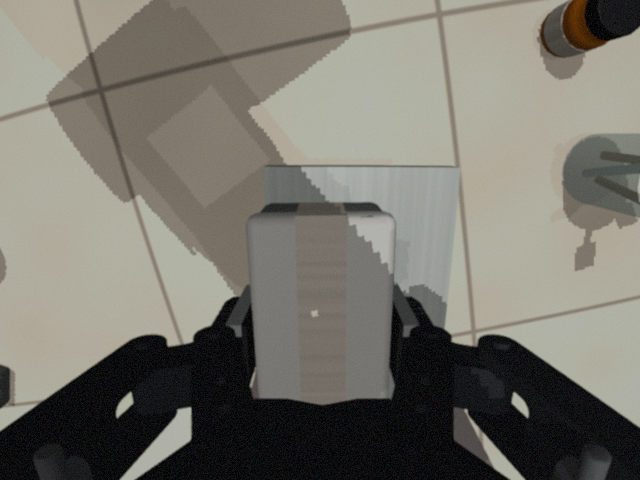

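The case hangs level, parallel to the shelf, whose front edge runs (265,166)-(460,167). I'll check the shelf position from this view.

Run:
```python
from station import cams,ctrl
from h import *
w=cams.capture('wrist'); s=ctrl.sense()
P=plane(w,[(265,166),(460,167)],.14)[:,:2]; d=P[0]-P[1]
u=np.array([np.cos(-.197),np.sin(-.197)])
print(P,np.linalg.norm(d),np.arctan2(-d[0]*np.sign(d[1]),abs(d[1])),'shelf pt',P.mean(0)+.057*u,s['tcp_pos'],s['tcp_pos'][:2]-(P.mean(0)+.057*u))
```

```text
[[0.44113445 0.19431707]
 [0.4626381  0.30117026]] 0.1089954616233439 -0.1985922381315403 shelf pt [0.50778379 0.23658716] [0.49926096 0.21365312 0.20358758] [-0.00852283 -0.02293404]
```

>>> move_arm([
  {"dp":[0.13,0.3,0],"turn":[0,0,0]},
  {"dp":[0.1,0.26,-0.1],"turn":[0,0,0]},
  {"dp":[0,0,-0.25],"turn":[0,0,0]},
  {"dp":[0,0,-0.3],"turn":[0,0,0]},
  {"dp":[0,0,-0.3],"turn":[0,0,0]},
  {"dp":[0,0,-0.25],"turn":[0,0,0]},
  {"dp":[0,0,-0.15],"turn":[0,0,0]},
  {"dp":[0,0,-0.05],"turn":[0,0,0]},
  {"dp":[0,0,0],"turn":[0,0,0]},
  {"dp":[0,0,0],"turn":[0,0,0]},
])

```text
time_s: 8.32
tcp_pos: [0.5091, 0.2368, 0.1482]
tcp_rot: [[-0.98, 0.197, 0.0], [0.197, 0.98, 0.0], [-0.0, 0.0, -1.0]]
contact_force: [0.2, -0.6, -1.8]
grip_width: 0.559
```

>>> move_arm([
  {"dp":[0,0,-0.03],"turn":[0,0,0]},
  {"dp":[0,0,0],"turn":[0,0,0]},
  {"dp":[0,0,0],"turn":[0,0,0]},
])

```text
time_s: 8.57
tcp_pos: [0.5092, 0.237, 0.1473]
tcp_rot: [[-0.98, 0.197, 0.001], [0.197, 0.98, 0.0], [-0.001, 0.0, -1.0]]
contact_force: [0.2, 0.7, -1.1]
grip_width: 0.556
```

>>> move_arm([
  {"dp":[0,0,-0.025],"turn":[0,0,0]},
  {"dp":[0,0,0],"turn":[0,0,0]},
  {"dp":[0,0,0],"turn":[0,0,0]},
])

```text
time_s: 8.82
tcp_pos: [0.5089, 0.2368, 0.1459]
tcp_rot: [[-0.98, 0.197, 0.0], [0.197, 0.98, 0.0], [-0.0, 0.0, -1.0]]
contact_force: [0.3, 0.1, -2.3]
grip_width: 0.557
```

>>> move_arm([
  {"dp":[0,0,-0.025],"turn":[0,0,0]},
  {"dp":[0,0,0],"turn":[0,0,0]},
  {"dp":[0,0,0],"turn":[0,0,0]},
])

```text
time_s: 9.07
tcp_pos: [0.5089, 0.2368, 0.1448]
tcp_rot: [[-0.98, 0.197, -0.0], [0.197, 0.98, -0.0], [0.0, -0.0, -1.0]]
contact_force: [0.8, -0.3, -2.7]
grip_width: 0.554
```

>>> move_arm([
  {"dp":[0,0,-0.015],"turn":[0,0,0]},
  {"dp":[0,0,0],"turn":[0,0,0]},
  {"dp":[0,0,0],"turn":[0,0,0]},
])

```text
time_s: 9.32
tcp_pos: [0.509, 0.2369, 0.1444]
tcp_rot: [[-0.98, 0.197, 0.0], [0.197, 0.98, 0.0], [-0.0, 0.0, -1.0]]
contact_force: [-1.0, -0.5, 0.2]
grip_width: 0.555
```

>>> move_arm([
  {"dp":[0,0,-0.015],"turn":[0,0,0]},
  {"dp":[0,0,0],"turn":[0,0,0]},
  {"dp":[0,0,0],"turn":[0,0,0]},
])

```text
time_s: 9.57
tcp_pos: [0.509, 0.2369, 0.1444]
tcp_rot: [[-0.98, 0.197, 0.0], [0.197, 0.98, 0.0], [-0.0, 0.0, -1.0]]
contact_force: [-2.0, -1.5, 6.0]
grip_width: 0.553
```

The weight is on the shelf: the force rose from -2 N to +6 N and z stopped at 0.1444. Releasing.

>>> move_arm([
  {"dp":[0,0,0],"turn":[0,0,0]},
  {"dp":[0,0,0],"turn":[0,0,0]},
  {"dp":[0,0,0],"turn":[0,0,0]},
  {"dp":[0,0,0],"turn":[0,0,0]},
  {"dp":[0,0,0],"turn":[0,0,0]},
  {"dp":[0,0,0],"turn":[0,0,0]},
  {"dp":[0,0,0],"turn":[0,0,0]},
  {"dp":[0,0,0],"turn":[0,0,0]},
], hand=1)

```text
time_s: 10.23
tcp_pos: [0.5089, 0.2369, 0.1436]
tcp_rot: [[-0.98, 0.197, -0.0], [0.197, 0.98, -0.0], [0.0, -0.0, -1.0]]
contact_force: [0.6, 0.8, -0.2]
grip_width: 0.997
```

>>> move_arm([
  {"dp":[0,0,0.1],"turn":[0,0,0]},
  {"dp":[0,0,0.3],"turn":[0,0,0]},
  {"dp":[0,0,0.5],"turn":[0,0,0]},
  {"dp":[0,0,0.5],"turn":[0,0,0]},
  {"dp":[0,0,0.4],"turn":[0,0,0]},
  {"dp":[0,0,0.2],"turn":[0,0,0]},
  {"dp":[0,0,0],"turn":[0,0,0]},
  {"dp":[0,0,0],"turn":[0,0,0]},
])

```text
time_s: 10.9
tcp_pos: [0.509, 0.2369, 0.224]
tcp_rot: [[-0.98, 0.197, 0.001], [0.197, 0.98, 0.0], [-0.001, 0.001, -1.0]]
contact_force: [-1.0, -0.7, 0.3]
grip_width: 1.002
```

Run:
```python
from station import cams,ctrl
from h import *
w=cams.capture('wrist');s=ctrl.sense(); print(s['time_s'],s['tcp_pos'],s['grip_width'],s['contact_force'])
im=w['image'].copy(); y=-.197;u=np.array([np.cos(y),np.sin(y)]);v=np.array([-u[1],u[0]]);c=np.array([.509,.2365])
q=[np.r_[c+u*a*.045+v*b*.024,.176] for a,b in [(1,1),(1,-1),(-1,-1),(-1,1)]]
cv2.polylines(im,[np.round(proj(w,q)*8).astype(int)],True,(255,0,0),1,cv2.LINE_AA,3)
cv2.imwrite('pics/w4.png',im[:,:,::-1])
```

```text
10.95 [0.50857666 0.23669762 0.2232518 ] 0.9990319770995026 [0.70587799 0.0386112  0.09530387]
```

View pics/w4.png

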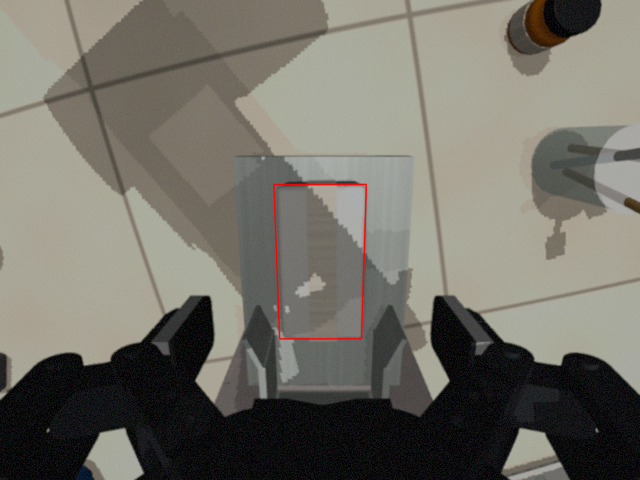

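The case lies centred between the cheeks and parallel to the shelf, clear of the open fingers. Shutting the fingers and going behind the case.

>>> move_arm([
  {"dp":[-0.3,0.06,0],"turn":[0,0,0]},
  {"dp":[-0.5,0.1,0],"turn":[0,0,0]},
  {"dp":[-0.5,0.1,0],"turn":[0,0,0]},
  {"dp":[-0.5,0.1,0],"turn":[0,0,0]},
  {"dp":[-0.3,0.055,0],"turn":[0,0,0]},
  {"dp":[0,0,0],"turn":[0,0,0]},
  {"dp":[0,0,0],"turn":[0,0,0]},
  {"dp":[0,0,0],"turn":[0,0,0]},
  {"dp":[0,0,0],"turn":[0,0,0]},
  {"dp":[0,0,0],"turn":[0,0,0]},
], hand=-1)

```text
time_s: 11.78
tcp_pos: [0.4256, 0.2534, 0.2236]
tcp_rot: [[-0.98, 0.198, 0.0], [0.198, 0.98, -0.0], [-0.0, 0.0, -1.0]]
contact_force: [-0.0, 0.1, -0.3]
grip_width: 0.002
```

>>> move_arm([
  {"dp":[0,0,-0.2],"turn":[0,0,0]},
  {"dp":[0,0,-0.4],"turn":[0,0,0]},
  {"dp":[0,0,-0.4],"turn":[0,0,0]},
  {"dp":[0,0,-0.4],"turn":[0,0,0]},
  {"dp":[0,0,-0.25],"turn":[0,0,0]},
  {"dp":[0,0,0],"turn":[0,0,0]},
  {"dp":[0,0,0],"turn":[0,0,0]},
  {"dp":[0,0,0],"turn":[0,0,0]},
])

```text
time_s: 12.45
tcp_pos: [0.4254, 0.2537, 0.1582]
tcp_rot: [[-0.98, 0.197, 0.001], [0.197, 0.98, 0.0], [-0.001, 0.0, -1.0]]
contact_force: [-0.1, 0.1, -0.0]
grip_width: 0.001
```

Run:
```python
from station import cams,ctrl
from h import *
w=cams.capture('wrist');t=cams.capture('top');s=ctrl.sense(); print(s['time_s'],s['tcp_pos'],s['grip_width'],s['contact_force'])
u=np.array([np.cos(-.197),np.sin(-.197)]);v=np.array([-u[1],u[0]])
d=s['tcp_pos'][:2]-np.array([.509,.236]); print('along',d@u-.105,'lateral',d@v)
a=cv2.resize(t['image'][110:290,150:330],(480,480))
cv2.imwrite('pics/w5.png',cv2.resize(np.hstack([w['image'],a]),(784,336))[:,:,::-1])
```

```text
12.55 [0.42552669 0.25376093 0.15851621] -0.00022222860027224805 [ 0.36654467 -0.65355282 -0.92469204]
along -0.1903350986117855 lateral 0.001079322233585011
```

View pics/w5.png

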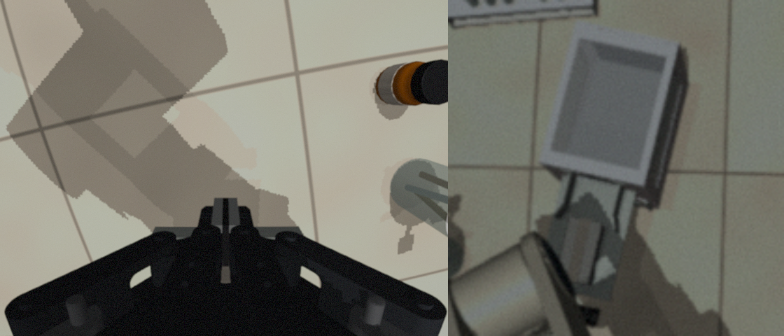

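The fingers are shut behind the case, 1 mm off the centreline. Pushing along the box's x axis.

>>> move_arm([
  {"dp":[0.245,-0.049,0],"turn":[0,0,0]},
  {"dp":[0.245,-0.049,0],"turn":[0,0,0]},
  {"dp":[0.245,-0.049,0],"turn":[0,0,0]},
  {"dp":[0.245,-0.049,0],"turn":[0,0,0]},
  {"dp":[0.245,-0.049,0],"turn":[0,0,0]},
  {"dp":[0.245,-0.049,0],"turn":[0,0,0]},
  {"dp":[0.245,-0.049,0],"turn":[0,0,0]},
  {"dp":[0.245,-0.049,0],"turn":[0,0,0]},
])

```text
time_s: 13.22
tcp_pos: [0.5043, 0.2375, 0.1576]
tcp_rot: [[-0.98, 0.197, -0.0], [0.197, 0.98, -0.0], [0.0, -0.0, -1.0]]
contact_force: [-2.6, 0.6, 2.1]
grip_width: -0.003
```

Run:
```python
from station import cams,ctrl
from h import *
w=cams.capture('scene');t=cams.capture('top');s=ctrl.sense(); print(s['time_s'],s['tcp_pos'],s['contact_force'])
u=np.array([np.cos(-.197),np.sin(-.197)]);v=np.array([-u[1],u[0]])
d=s['tcp_pos'][:2]-np.array([.509,.236]); print('along',d@u-.105,'lateral',d@v)
a=cv2.resize(t['image'][110:290,150:330],(390,390));b=cv2.resize(w['image'][220:370,310:460],(390,390))
cv2.imwrite('pics/w6.png',np.hstack([a,b])[:,:,::-1])
```

```text
13.3167 [0.5053435  0.23753633 0.15769063] [-0.55514603 -0.79815659  0.62738311]
along -0.10888648442605846 lateral 0.0007909357830603253
```

View pics/w6.png

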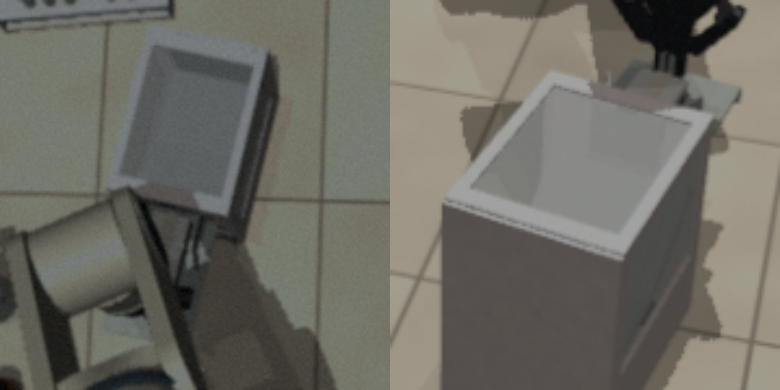

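The scene crop shows the fingers behind the case at the mouth, about (670,60). Contact was 2.6 N and nothing is off line. I'll push another 75 mm, until the case's middle is about 22 mm past the mouth.

>>> move_arm([
  {"dp":[0.245,-0.049,0],"turn":[0,0,0]},
  {"dp":[0.245,-0.049,0],"turn":[0,0,0]},
  {"dp":[0.245,-0.049,0],"turn":[0,0,0]},
  {"dp":[0.245,-0.049,0],"turn":[0,0,0]},
  {"dp":[0.245,-0.049,0],"turn":[0,0,0]},
  {"dp":[0.245,-0.049,0],"turn":[0,0,0]},
  {"dp":[0.245,-0.049,0],"turn":[0,0,0]},
  {"dp":[0.12,-0.025,0],"turn":[0,0,0]},
  {"dp":[0,0,0],"turn":[0,0,0]},
])

```text
time_s: 14.07
tcp_pos: [0.5783, 0.2228, 0.1577]
tcp_rot: [[-0.98, 0.198, 0.001], [0.198, 0.98, 0.0], [-0.001, 0.0, -1.0]]
contact_force: [-0.1, -0.3, -0.4]
grip_width: 0.0
```

```bash
cat > look.py <<'E'
import sys
from station import cams,ctrl
from h import *
w=cams.capture('scene');t=cams.capture('top');s=ctrl.sense(); print(s['time_s'],s['tcp_pos'],s['contact_force'])
u=np.array([np.cos(-.197),np.sin(-.197)]);v=np.array([-u[1],u[0]])
d=s['tcp_pos'][:2]-np.array([.509,.236]); print('along',d@u-.105,'lateral',d@v)
a=cv2.resize(t['image'][110:290,150:330],(390,390));b=cv2.resize(w['image'][220:370,310:460],(390,390))
cv2.imwrite(sys.argv[1],np.clip(np.hstack([a,b])[:,:,::-1]*1.4,0,255).astype('uint8'))
E
python3 look.py pics/w7.png
```

```text
14.1667 [0.5767793  0.22291715 0.15750672] [-0.02882925 -0.19090742  0.36465869]
along -0.03597099635040814 lateral 0.0004365157686571789
```

View pics/w7.png

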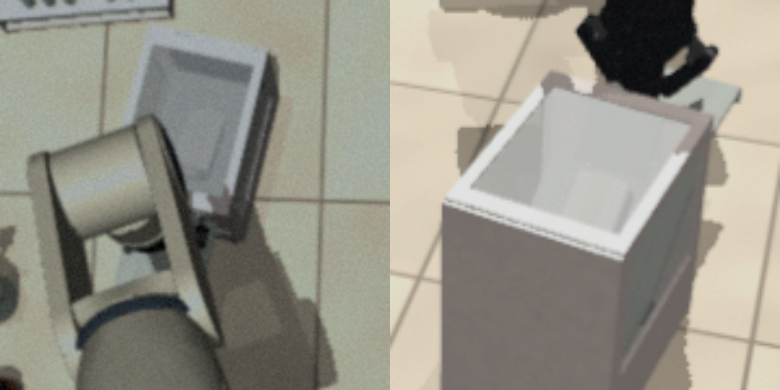

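The case now shows inside, under the window at about (605,190) in the scene crop and (210,120) in the top crop. Backing off.

>>> move_arm([
  {"dp":[-0.3,0.06,0],"turn":[0,0,0]},
  {"dp":[-0.5,0.1,0],"turn":[0,0,0]},
  {"dp":[-0.6,0.12,0.2],"turn":[0,0,0]},
  {"dp":[-0.6,0.12,0.3],"turn":[0,0,0]},
  {"dp":[-0.6,0.12,0.4],"turn":[0,0,0]},
  {"dp":[-0.6,0,0.5],"turn":[0,0,0]},
  {"dp":[-0.6,-0.3,0.5],"turn":[0,0,0]},
  {"dp":[-0.4,-0.5,0.5],"turn":[0,0,0]},
  {"dp":[0,-0.5,0.3],"turn":[0,0,0]},
  {"dp":[0,0,0],"turn":[0,0,0]},
])

```text
time_s: 15.0
tcp_pos: [0.4074, 0.1904, 0.2681]
tcp_rot: [[-0.981, 0.196, 0.003], [0.196, 0.981, 0.001], [-0.003, 0.001, -1.0]]
contact_force: [-0.4, 0.2, 0.7]
grip_width: 0.002
```

>>> move_arm([
  {"dp":[0,-0.6,0.3],"turn":[0,0,0]},
  {"dp":[0,-0.7,0],"turn":[0,0,0]},
  {"dp":[0,-0.7,0],"turn":[0,0,0]},
  {"dp":[0,-0.7,0],"turn":[0,0,0]},
  {"dp":[0,-0.7,0],"turn":[0,0,0]},
  {"dp":[0,-0.7,0],"turn":[0,0,0]},
  {"dp":[0,-0.4,0],"turn":[0,0,0]},
  {"dp":[0,0,0],"turn":[0,0,0]},
  {"dp":[0,0,0],"turn":[0,0,0]},
  {"dp":[0,0,0],"turn":[0,0,0]},
])

```text
time_s: 15.83
tcp_pos: [0.4084, 0.0127, 0.2773]
tcp_rot: [[-0.98, 0.197, -0.0], [0.197, 0.98, 0.001], [0.0, 0.0, -1.0]]
contact_force: [-0.2, -0.4, 0.4]
grip_width: -0.0
```

```bash
python3 look.py pics/w8.png
python3 - <<'E'
from station import cams
import cv2
t=cams.capture('top'); a=cv2.imread('pics/top0.png')
cv2.imwrite('pics/t8.png',t['image'][:,:,::-1])
E
```

```text
15.9333 [0.40860354 0.01287862 0.27748298] [ 0.21068349 -0.50982556 -0.45116772]
along -0.1597834558364108 lateral -0.23845622969194655
```

View pics/w8.png

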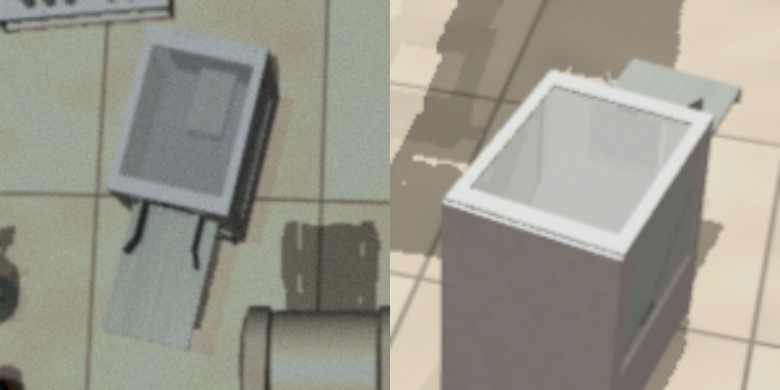

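View pics/t8.png

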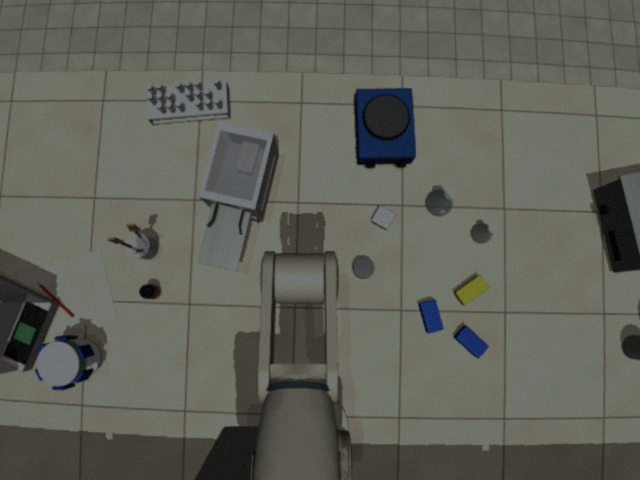

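The case lies inside at top pixel (246,157), and the bystanders are at their starting pixels. I'll compute its position in the box frame, check it is at rest, and compare bystander pixels.

Run:
```python
from station import cams
from h import *
t=cams.capture('top')
u=np.array([np.cos(-.197),np.sin(-.197)]);v=np.array([-u[1],u[0]]);o=np.array([.509,.236])+.105*u
for z in(.08,.1,.12):
  P=plane(t,[(246,157.5)],z)[0,:2]-o; print(z,P@u,P@v)
a=cv2.imread('pics/top0.png');b=np.ascontiguousarray(t['image'][:,:,::-1])
d=cv2.absdiff(cv2.imread('pics/t8.png'),b)[120:200,200:280]; print('rest diff',d.mean(),d.max())
g=lambda i:cv2.cvtColor(i,cv2.COLOR_BGR2GRAY).astype('float32')
for n,(x,y) in dict(jar=(363,267),cuv=(382,216),fb=(438,200),fs=(481,231),beaker=(140,243),reag=(149,291)).items():
  s=np.s_[y-18:y+18,x-18:x+18]; w=cv2.createHanningWindow((36,36),cv2.CV_32F)
  print(n,cv2.phaseCorrelate(g(a)[s],g(b)[s],w))
w=cams.capture('wrist'); cv2.imwrite('pics/w9.png',w['image'][:,:,::-1])
```

```text
0.08 0.1600390661111026 0.006444215703523098
0.1 0.15523017163429198 0.002668097419581676
0.12 0.15042127715748121 -0.0011080208643597933
rest diff 2.7417708333333333 14
jar ((-0.19197571763363896, 0.12023475080230384), 0.9287762288694028)
cuv ((-0.03826163687131867, -0.035247841225100274), 0.9319629882588799)
fb ((0.03287213146496981, 0.2743595719721377), 0.928644832269645)
fs ((0.10618914214673225, -0.025412512874105175), 1.0019276585475898)
beaker ((-0.03930366856064893, -0.26399915268696006), 0.9306446821601303)
reag ((-0.19137270295217945, -0.19277318720625303), 0.8996419512931212)
```

View pics/w9.png

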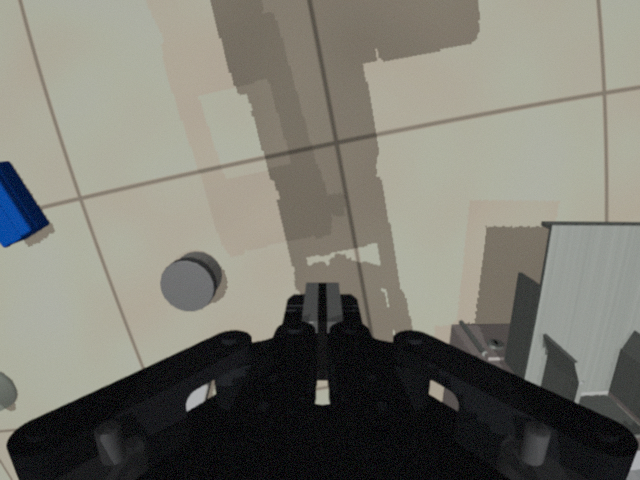

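The case's rear end is about 110 mm behind the mouth, beyond the 55 mm flap's reach, and the wrist view shows the flap hanging in the mouth at (605,405). Nothing has moved by more than 0.3 px, so I'm handing in.

Run:
```python
from station import ctrl
print(ctrl.sign_off(), ctrl.sense()['time_s'])
```

```text
the job is handed in; nothing more can be done
the job is handed in; nothing more can be done
```

I posted the sealed case into the deposit box and handed the job in at about 16 s of the 48 s allowed. I lowered it onto the shelf until the force showed it was down, and let go with the flap still shut. Then I pushed it through with the fingers closed and moved the arm clear.

**Last checks:**
- **Case:** it is at rest inside, about 0.155 m behind the mouth and within 7 mm of the centreline. Its height was not measured, since that position assumes a lid height of 80–120 mm.
- **Bystanders:** all six are within 0.3 px of where they stood in the top view.
- **Flap:** I judged it shut only by eye, from a partial wrist view, and because the case's rear end is beyond its reach. I did not measure the angle.

No final check failed. Three things went wrong along the way and were put right:
- My colour mask for the case bled into the bench, so I took the lid's corners from an enlarged picture instead.
- Two move calls were refused for leaving out the turn values.
- One position reading taken while the arm was still settling was about 5 mm off in y. I noticed and corrected it before gripping the case.

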